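Clamp through the guard window and start the cycle

TASK

Reach down through the window of the blue guard and press the red clamp lever fully down, without touching either guard, then come out and only then press the green start button fully in and let it go. Only press, with the fingertips: leave the yellow lever up, and do not pick up or shift anything lying on the bench or on the control box.

Things in the scene. Friction and masses are not known exactly. Their poses are not given: they have to be found in the camera images.
- red_guard: blue sheet-metal guard with clear upper side panes, fixed over the red lever: 130 mm (x) by 116 mm (y), closed on all sides, top face 110 mm above the bench, open only at its window. Origin on the bench under the middle of the guard, axes as the window's. Not to be touched
- red_window (a point): centre of the rectangular window in the top of the blue guard over the red lever, on the top face, 110 mm above the bench. Axes are those of the jig: x runs along the lever from pad to pivot, y across, z up. The window is 84 mm along x and 92 mm along y, the sheet is 4 mm thick, level. The red pad lies below it, on the centre line, about 5 mm towards -x
- red_pad (a point): point at the centre of the top face of the red press pad, the block at the free end of the red lever (30 mm along the lever, 34 mm across, 10 mm thick). It moves with the lever: about 100 mm above the bench with the lever up, about 80 mm when it is fully down; sideways it moves by under 3 mm
- red_lever (a joint): angle of the red lever in rad: 0 to 0.06 at the start (up), 0.32 fully down on its stop. It turns about a level axis (the jig's y), 61 mm horizontally from the pad's centre; moving the pad down takes about 3 N, with no spring: it stays where it is left
- yellow_guard: blue sheet-metal guard with clear upper side panes, fixed over the yellow lever: 130 mm (x) by 116 mm (y), closed on all sides, top face 110 mm above the bench, open only at its window. Origin on the bench under the middle of the guard, axes as the window's. Not to be touched
- yellow_window (a point): centre of the rectangular window in the top of the blue guard over the yellow lever, on the top face, 110 mm above the bench. Axes are those of the jig: x runs along the lever from pad to pivot, y across, z up. The window is 84 mm along x and 92 mm along y, the sheet is 4 mm thick, level. The yellow pad lies below it, on the centre line, about 5 mm towards -x
- yellow_pad (a point): point at the centre of the top face of the yellow press pad, the block at the free end of the yellow lever (30 mm along the lever, 34 mm across, 10 mm thick). It moves with the lever: about 100 mm above the bench with the lever up, about 80 mm when it is fully down; sideways it moves by under 3 mm
- yellow_lever (a joint): angle of the yellow lever in rad: 0 to 0.06 at the start (up), 0.32 fully down on its stop. It turns about a level axis (the jig's y), 61 mm horizontally from the pad's centre; moving the pad down takes about 3 N, with no spring: it stays where it is left
- start_top (a point): centre of the top of the round green start button (36 mm wide) on the grey control box (110 x 90 mm, 70 mm high). z is up; the button moves straight down
- start (a joint): travel of the green button in m: 0 released, 0.006 fully pressed (5 N); it springs back when let go
- bolt: steel bolt, loose, standing on its head on the control box, on the side away from the button, about 58 mm from the green button's axis: 22 mm wide, 30 mm tall. Origin under its centre. Leave it
- grip: black handle grip, loose, standing on the bench: 34 mm wide, 85 mm tall. Origin under its centre. Leave it
- tape: orange roll, loose, lying flat: 80 mm across, 24 mm high. Origin under its centre. Leave it
- bin: empty blue parts bin, loose: 90 x 130 x 50 mm high. Origin under its centre. Leave it
- panel: small blue sheet panel with two round holes, loose, lying flat: 80 x 140 x 4 mm. Origin under its centre. Leave it
- screwdriver: screwdriver, loose, lying along its x axis, about 200 mm long. Leave it
- wrench: wrench, loose, lying along its x axis, about 160 mm long. Leave it

How it is judged:
By the outcome, as a careful person would: the job done as asked, in the order asked, and still so for the second after the job is handed in, with the robot touching nothing.
It also fails if it takes over 45 s, if anything falls off the work surface, if the arm or the gripper's body presses on something with over 40 N, if the wrist force passes 120 N, or if a joint passes its speed limit or range.

ROBOT

A 6-joint arm with a two-finger parallel gripper is mounted at the origin on the work surface. World frame = base frame: x ahead of the robot, y to its left, z up, the work surface at z = 0. Lengths are in m, angles in degrees, forces in N, time in s.
With the tool pointing down it reaches from about 0.4 to 0.825 m from the base axis. Payload 7 kg.
Tool frame: the origin (TCP) lies at the very end of the fingers, on their centre line; the grasp point (between the pads) lies 19 mm behind it; z points along the fingers, y is the line along which they close (so a half turn about z gives the same grasp; the last joint's range is limited). The gripper opens to 88 mm and grips with 3 to 60 N. Pads are 19 mm wide; open, the fingers measure 130 mm over their backs; the gripper's body (78 mm by 193 mm) begins 47 mm behind the grasp point.
Start: joints at [-52.248, 20.546, 0.682, 0, -70.136, -16.507], TCP at [0.245, -0.629, 0.227] pointing down, gripper open.
Joint ranges: [-176.03, 176.03], [-82.01, 121.73], [-58.28, 71.71], [-173.87, 95.51], [-174.79, -0.11], [-173.66, 173.66]. Speed limits (degrees/s): [136.94, 136.94, 172.46, 180, 180, 180].

INTERFACE

Orientations are given as [roll, pitch, yaw] about the fixed x, y, z axes, in that order (R = Rz(yaw) Ry(pitch) Rx(roll)).
In Python, from plant import r gives the robot as it stands. The module is installed in compiled form; this text tells all that it offers.
- The arm moves only by the tool jog_arm, never from a script. Its arguments are lists of equal length, an entry for each row: "travel": the shift along the tool's x, y, z each as a share of 50 cm, from -1 to 1, a list of three; "dr": the turn, a rotation vector about the tool's x, y, z each as a share of 360 degrees, from -1 to 1, a list of three; "claw": the opening, from 0 (shut) to 1 (fully open). A call has exactly 10 rows; each row is the pose to reach, as a shift and turn from the pose commanded when the call began, along the tool's axes at that moment, turning the shorter way round; what a row does not reach only later rows make up. A row lasts 1/8 s, in which the tool goes at most 62.5 mm and 10.7 degrees, less where a joint would pass 70% of its speed; a pose out of reach is approached as far as the arm can. A call with a number of a shift or a turn outside -1 to 1 is refused whole. A call with a gripper value outside its range is refused whole. The fingers move at their own pace and stop on an object; "newtons" is the grip in N (left out, the last holds). Time passes only in rows, so rows that repeat a pose let the fingers close, or fill a call up. It gives the time, the measured TCP pose, the force, the opening and the grip force at its end, in the units of the state.
- r.get_state(): the state, without advancing time (a new reading comes with each control period).
- r.capture(name): name is "scene" or "top" or "wrist"; returns a dict with "pixels" (420x560x3 uint8, red, green, blue), "range_z" (420x560 float32, m along the optical axis (not along the pixel's ray), 0 where there is no reading), "fx", "fy", "cx", "cy" (pixels), "position" and "attitude" of the camera in the world; the wrist camera has in their place "hand_eye" (4x4, takes a point from camera to tool coordinates, whose origin is the TCP and whose axes are the flange's). Camera axes: x right, y up, looking along -z (the intrinsics and any distortion apply to the point x, -y, -z); pixel columns grow to the right and rows downward; lengths in m; the calibration is good to about 2 mm. A picture is of the moment at which its call begins: read the wrist's pose just before it.
- r.close_job(): hands the job in; it is judged then, once.
Trained networks look in the newest picture that a camera, given by its name, has taken for a name from the list of things; names that differ only in an ending like _2 or _b are one class to them, and where a whole thing is asked for, a point or a joint stands for the part that bears it (a point fixed in the world has none). Each returns a list of dicts, best first, with "conf" (0 to 1); they miss things now and then, are a little off and sometimes report something else, mostly with a low value. They report only what shows in the picture. A call takes as long as a camera call.
- r.boxes_of(name, camera): "extent" ([left, top, right, bottom] in pixels, round what is visible of it).
- r.regions_of(name, camera): "pixels" (420x560 bool, what is visible of it) and "extent" ([left, top, right, bottom] in pixels, round what is visible of it).
- r.tip_of(name, camera): "at" ([column, row] in pixels: a listed point, or the origin of a listed thing).
The state is a dict: "time_s": time; "joints": joint angles; "qd": joint speeds; "joint_torque": joint torques, N m; "tcp_pos": TCP position; "eef_rot": TCP orientation; "contact_force": force on the tool from outside, world axes, zero at the start; "moment": the same for the moment, N m; "gripper_width": finger opening in m; "gripper_force": force on a finger pad.
Only numpy, scipy, OpenCV 4.12 (cv2) and the standard library are available. Lean on these libraries where they do the work, as an engineer would, in place of code of your own. Each camera call takes 0.05 s, during which the arm holds its last target. There are 200 camera calls.

## Working session

There is one attempt and no reset: what is moved stays moved. The work goes in short steps, Python scripts to look and compute and a tool call to move; the robot and the scene stay as the last step left them, time stands still between calls to the robot, and variables do not carry over. Pictures are saved under pics/ and viewed, at most 10 in all, crops included, and the job is handed in when it is done.

Besides the shell and the picture viewer there is one more tool, called after "Call:" as name(argument=value, ...) on one line, values as JSON. jog_arm: Moves the arm, as the interface text tells. Its arguments: {"type":"object","properties":{"travel":{"type":"array"},"dr":{"type":"array"},"claw":{"type":"array"},"newtons":{"type":"number"}},"required":["travel","dr","claw"]}

```bash
mkdir -p pics
cat > h.py <<'E'
import numpy as np, cv2
from scipy.spatial.transform import Rotation as R
from plant import r
def att(a):
    a=np.array(a,float)
    return a if a.shape==(3,3) else R.from_euler('xyz',a,degrees=True).as_matrix()
def cam(name):
    s=r.get_state(); c=r.capture(name)
    if 'hand_eye' in c:
        T=np.eye(4);T[:3,:3]=att(s['eef_rot']);T[:3,3]=s['tcp_pos'];M=T@np.array(c['hand_eye'])
    else:
        M=np.eye(4);M[:3,:3]=att(c['attitude']);M[:3,3]=c['position']
    c['M']=M; return c
def ray(c,u,v):
    d=np.array([(u-c['cx'])/c['fx'],-(v-c['cy'])/c['fy'],-1]); return c['M'][:3,3],c['M'][:3,:3]@d
def atz(c,u,v,z):
    o,d=ray(c,u,v); return o+d*(z-o[2])/d[2]
def dep(c,u,v,k=2):
    u,v=int(round(u)),int(round(v)); p=c['range_z'][max(v-k,0):v+k+1,max(u-k,0):u+k+1];p=p[p>0]
    if not len(p): return None
    o,d=ray(c,u,v); return o+d*np.median(p)
def save(c,n): cv2.imwrite('pics/'+n+'.png',c['pixels'][:,:,::-1])
E
python3 - <<'E'
from h import *
np.set_printoptions(precision=4,suppress=True)
print(r.get_state())
for n in ['top','scene']:
    c=cam(n);save(c,n+'0');print(n,[k for k in c],c['fx'],c['cx'],c['position'],c['attitude'])
    for t in ['red_window','yellow_window','red_pad','yellow_pad','start_top','bolt','grip','red_guard','yellow_guard']:
        for d in r.tip_of(t,n)[:2]:
            z={'red_window':.11,'yellow_window':.11,'red_pad':.1,'yellow_pad':.1,'start_top':.08}.get(t,0)
            print(t,round(d['conf'],2),d['at'],dep(c,*d['at']),atz(c,*d['at'],z))
E
```

```text
{'time_s': 0.0, 'joints': array([-52.2501,  20.5908,   0.6332,  -0.0196, -70.1349, -16.5068]), 'qd': array([-0.055 , -0.0904, -0.004 ,  0.0189,  0.0189,  0.0776]), 'joint_torque': array([ -0.    , -58.2711,  29.3047,   6.997 ,   0.0069,  -0.0001]), 'tcp_pos': array([ 0.2444, -0.6287,  0.2256]), 'eef_rot': array([ 179.9061,   -0.0086, -158.7635]), 'contact_force': array([-0.7112,  0.1593,  0.0485]), 'moment': array([-0.0054,  0.014 , -0.041 ]), 'gripper_force': 0.0, 'gripper_width': 0.08761442442348655}
top ['pixels', 'range_z', 'fx', 'fy', 'cx', 'cy', 'position', 'attitude', 'M'] 412.35591991014644 276.49159586767104 [ 0.448 -0.007  1.125] [  4.5819   0.4062 -89.4772]
yellow_window 0.65 [361.4, 213.8] [ 0.5147 -0.2102  0.0957] [ 0.5142 -0.2083  0.11  ]
yellow_window 0.62 [381.1, 137.9] [ 0.7312 -0.2849  0.004 ] [ 0.7047 -0.2589  0.11  ]
red_pad 0.67 [283.1, 213.3] [ 0.5154 -0.0154  0.0973] [ 0.5144 -0.0156  0.1   ]
red_pad 0.55 [185.7, 223.9] [0.4859 0.2276 0.0923] [0.4859 0.2266 0.1   ]
yellow_pad 0.67 [362.1, 215.9] [ 0.5096 -0.2125  0.0963] [ 0.5097 -0.212   0.1   ]
yellow_pad 0.2
[... 1043 characters left out ...]
 [183.4, 206.9] [ 0.4995 -0.2068  0.0979] [ 0.5021 -0.2054  0.1   ]
start_top 0.51 [180.4, 207.5] [ 0.503  -0.2129  0.0982] [ 0.4766 -0.2168  0.08  ]
start_top 0.49 [373.0, 194.5] [0.4783 0.2299 0.0926] [0.4629 0.2364 0.08  ]
bolt 0.47 [379.2, 222.1] [0.5593 0.2231 0.0736] [0.4719 0.2627 0.    ]
grip 0.94 [322.0, 302.2] [0.7317 0.0658 0.0252] [0.7116 0.0715 0.    ]
red_guard 0.84 [271.9, 246.4] [ 0.601  -0.0195  0.0592] [ 0.5378 -0.0141  0.    ]
red_guard 0.6 [268.1, 204.6] [ 0.5095 -0.0204  0.0991] [ 0.3746 -0.0098  0.    ]
yellow_guard 0.87 [187.3, 249.2] [ 0.5906 -0.1966  0.0558] [ 0.5299 -0.2076  0.    ]
yellow_guard 0.65 [180.7, 212.4] [ 0.5161 -0.2098  0.097 ] [ 0.3892 -0.2346  0.    ]
```

View pics/top0.png

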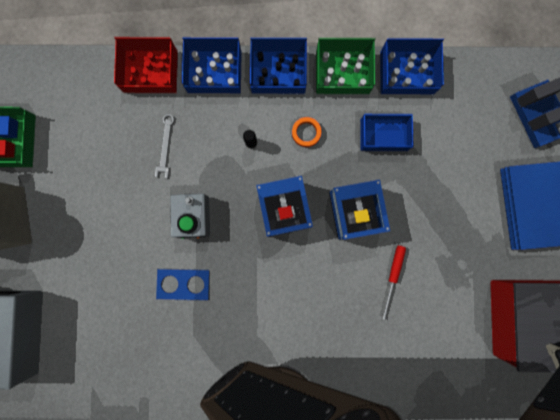

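View pics/scene0.png

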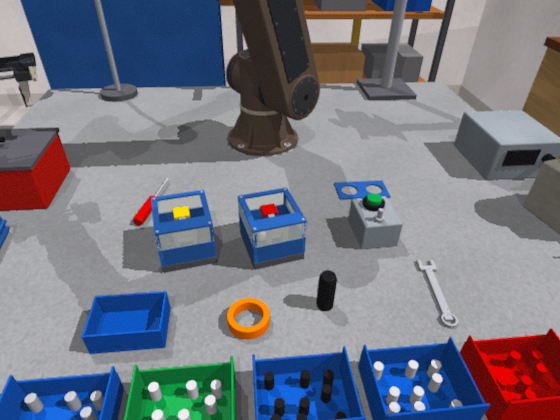

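The top view shows the red guard around (285,207) with its pad at (285,213), the yellow pad at (361,216), the green button at (186,223) and the bolt at (191,201). The scene view agrees: red guard on the right of the pair, box with button and bolt at (375,205). Next I fit the guard's top face.

```bash
cat > fit.py <<'E'
from h import *
np.set_printoptions(precision=4,suppress=True)
def cloud(c):
    v,u=np.mgrid[:420,:560]; z=c['range_z']
    d=np.stack([(u-c['cx'])/c['fx'],-(v-c['cy'])/c['fy'],-np.ones_like(z)],-1)
    P=(d*z[...,None])@c['M'][:3,:3].T+c['M'][:3,3]; P[z==0]=np.nan; return P
def rect(P,lo,hi,zl,zh):
    m=(P[...,0]>lo[0])&(P[...,0]<hi[0])&(P[...,1]>lo[1])&(P[...,1]<hi[1])&(P[...,2]>zl)&(P[...,2]<zh)
    q=P[m]; return cv2.minAreaRect((q[:,:2]*1000).astype(np.float32)),len(q),np.median(q[:,2])
def hue(c,P,lo,hi,ch,zl):
    I=c['pixels'].astype(int); o=[i for i in range(3) if i!=ch]
    m=(I[...,ch]>90)&(I[...,ch]>1.6*I[...,o[0]])&(I[...,ch]>1.6*I[...,o[1]])&(P[...,0]>lo[0])&(P[...,0]<hi[0])&(P[...,1]>lo[1])&(P[...,1]<hi[1])&(P[...,2]>zl)
    q=P[m]; return q.mean(0),len(q),cv2.minAreaRect((q[:,:2]*1000).astype(np.float32))
E
python3 - <<'E'
from fit import *
for n in ['top','scene']:
    c=cam(n);P=cloud(c)
    print(n,'redguard',rect(P,(.42,-.11),(.63,.09),.102,.122))
    print('yelguard',rect(P,(.42,-.32),(.63,-.12),.102,.122))
    print('box',rect(P,(.42,.13),(.63,.33),.062,.077))
    print('red',hue(c,P,(.42,-.11),(.63,.09),0,.08)); print('green',hue(c,P,(.42,.13),(.63,.33),1,.06))
E
```

```text
top redguard (((534.6672973632812, -17.60448455810547), (130.2113037109375, 116.25133514404297), 12.385624885559082), 1211, np.float64(0.11004779838426337))
yelguard (((527.6328735351562, -208.6296844482422), (129.911376953125, 117.71820831298828), 10.588769912719727), 1247, np.float64(0.11016913992325383))
box (((511.71392822265625, 229.5362548828125), (110.11727905273438, 90.67121887207031), 3.349137306213379), 1120, np.float64(0.06979455850333782))
red (array([ 0.5178, -0.0205,  0.0967]), 154, ((518.156982421875, -20.521875381469727), (29.28788948059082, 32.94224166870117), 11.103433609008789))
green (array([0.4884, 0.2288, 0.0917]), 147, ((488.4503479003906, 229.54734802246094), (30.25764274597168, 34.05759811401367), 1.486627221107483))
scene redguard (((533.9169921875, -17.050430297851562), (135.0945587158203, 117.55744934082031), 12.271669387817383), 1293, np.float64(0.11108713130614323))
yelguard (((526.9262084960938, -208.64688110351562), (134.18338012695312, 115.98878479003906), 10.573472023010254), 1330, np.float64(0.11118237286878357))
box (((512.1761474609375, 229.119873046875), (113.409423828125, 89.84799194335938), 2.6012814044952393), 911, np.float64(0.0709616776408033))
red (array([ 0.5219, -0.0206,  0.0967]), 167, ((519.6708984375, -20.643856048583984), (31.199472427368164, 33.94629669189453), 13.942697525024414))
green (array([0.4953, 0.2285, 0.0919]), 118, ((492.3877868652344, 228.9183349609375), (32.292274475097656, 29.70402717590332), 52.110740661621094))
```

```bash
cat >> fit.py <<'E'
def jog(p,yaw,frm=None,fyaw=None):
    s=r.get_state(); f=np.array(s['tcp_pos'] if frm is None else frm)
    A=R.from_euler('xyz',[180,0,fyaw] if fyaw is not None else s['eef_rot'],degrees=True); B=R.from_euler('xyz',[180,0,yaw],degrees=True)
    print('meas',s['tcp_pos'],s['eef_rot'],'travel',A.inv().apply(np.array(p)-f)/.5,'dr',np.degrees((A.inv()*B).as_rotvec())/360)
E
python3 - <<'E'
from fit import *
jog([.52,-.02,.227],-168,[.245,-.629,.227],-158.755)
E
```

```text
meas [ 0.2446 -0.6291  0.2266] [-179.9998    0.0008 -158.7568] travel [-0.954   0.9359  0.    ] dr [ 0.     -0.      0.0257]
```

Call:
jog_arm(travel=[[-0.954,0.936,0],[-0.954,0.936,0],[-0.954,0.936,0],[-0.954,0.936,0],[-0.954,0.936,0],[-0.954,0.936,0],[-0.954,0.936,0],[-0.954,0.936,0],[-0.954,0.936,0],[-0.954,0.936,0]], dr=[[0,0,0.0257],[0,0,0.0257],[0,0,0.0257],[0,0,0.0257],[0,0,0.0257],[0,0,0.0257],[0,0,0.0257],[0,0,0.0257],[0,0,0.0257],[0,0,0.0257]], claw=[0,0,0,0,0,0,0,0,0,0], newtons=10)

```text
time_s: 2.35
tcp_pos: [0.5024, -0.0574, 0.2271]
eef_rot: [-180.0, 0.1, -168.0]
contact_force: [0.7, -1.2, -0.2]
gripper_width: 0.0007
gripper_force: 0.0
```

Run:
```python
from fit import *
jog([.52,-.02,.227],-168)
c=cam('wrist');save(c,'w1')
P=cloud(c)
print(r.get_state()['gripper_width'], rect(P,(.42,-.11),(.63,.09),.102,.122))
try: print(hue(c,P,(.42,-.11),(.63,.09),0,.08))
except Exception as e: print(e)
for t in ['red_window','red_pad']:
    for d in r.tip_of(t,'wrist')[:2]: print(t,d['conf'],d['at'],dep(c,*d['at']),atz(c,*d['at'],.11))
```

```text
meas [ 0.5024 -0.0574  0.2271] [-179.9958    0.0723 -167.9856] travel [-0.05    0.0658  0.0003] dr [-0.      0.0002  0.    ]
0.0006351065444147545 (((533.9930419921875, -16.54052734375), (130.28465270996094, 116.49480438232422), 12.302964210510254), 4456, np.float64(0.1096639235574089))
(array([ 0.5139, -0.0219,  0.1025]), 1366, ((493.75909423828125, -29.15264320373535), (79.03842163085938, 36.01887893676758), 20.185470581054688))
red_pad 0.69 [323.2, 233.9] [ 0.5177 -0.0208  0.0966] [ 0.5136 -0.023   0.11  ]
```

View pics/w1.png

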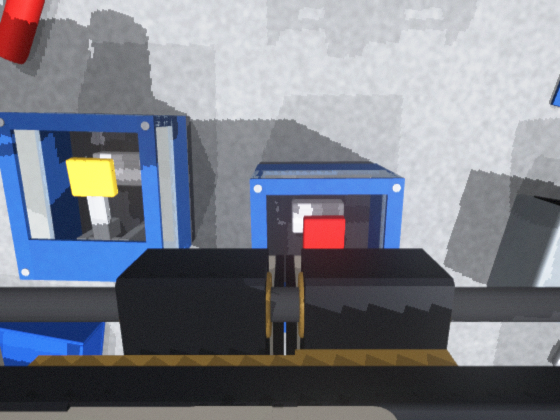

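The wrist view shows the red guard at (325,215) with its narrow strip on the pad side and the pad at (323,234). The yellow guard is at (95,200), and the gripper blocks fill the bottom. I'll measure the gripper shape in tool coordinates to check window clearance.

Run:
```python
from fit import *
c=cam('wrist')
H=np.array(c['hand_eye']);print(H)
c['M']=H;P=cloud(c)
# rows across finger area: tool coords
for v in (240,255,262,275,300,330,350):
    print(v,[tuple(np.round(P[v,u]*1000).astype(int)) if np.isfinite(P[v,u,0]) else None for u in (125,180,240,265,276,285,295,310,360,420,447)])
q=P[np.isfinite(P[...,0])]; q=q[q[:,2]<.03]
for a in range(-120,20,10):
    s=q[(q[:,2]*1000>=a)&(q[:,2]*1000<a+10)]
    if len(s): print(a,len(s),s[:,:2].min(0)*1000,s[:,:2].max(0)*1000)
```

```text
[[-0.0006  0.965   0.2622  0.0706]
 [ 1.      0.0004  0.0008  0.0015]
 [ 0.0007  0.2622 -0.965  -0.1579]
 [ 0.      0.      0.      1.    ]]
240 [(np.int64(-23), np.int64(-124), np.int64(118)), (np.int64(-41), np.int64(-96), np.int64(171)), (np.int64(-60), np.int64(-47), np.int64(226)), (np.int64(-23), np.int64(-14), np.int64(116)), (np.int64(-53), np.int64(-8), np.int64(206)), (np.int64(-53), np.int64(2), np.int64(207)), (np.int64(-53), np.int64(12), np.int64(206)), (np.int64(-28), np.int64(22), np.int64(131)), (np.int64(-54), np.int64(79), np.int64(208)), (np.int64(-60), np.int64(149), np.int64(227)), (np.int64(-61), np.int64(179), np.int64(227))]
255 [(np.int64(-35), np.int64(-124), np.int64(116)), (np.int64(39), np.int64(-23), np.int64(-75)), (np.int64(39), np.int64(-9), np.int64(-77)), (np.int64(39), np.int64(-3), np.int64(-76)), (np.int64(10), np.int64(-2), np.int64(-1)), (np.int64(-70), np.int64(2), np.int64(207)), (np.int64(11), np.int64(6), np.int64(-4)), (np.int64(39), np.int64(7), np.int64(-75)), (np.int64(39), np.int64(19), np.int64(-75)), (np.int64(39), np.int64(34), np.
[... 2405 characters left out ...]
int64(17), np.int64(-90)), (np.int64(23), np.int64(30), np.int64(-90)), (np.int64(-198), np.int64(194), np.int64(226))]
-120 1989 [ 24.7538 -42.9314] [27.8597 18.5576]
-110 24962 [ 22.0884 -50.3695] [27.3685 51.0839]
-100 10980 [ 21.6163 -51.9628] [39.4199 52.7448]
-90 32366 [ 17.6248 -64.1019] [39.8073 64.3734]
-80 4737 [ 11.1998 -64.9879] [39.712 66.256]
-70 140 [  1.6765 -79.7803] [38.5922 35.0457]
-60 60 [-2.8504 -2.685 ] [6.957  5.4084]
-50 709 [-9.8305 -2.6645] [4.0375 5.329 ]
-40 68 [ 9.4236 -2.8977] [11.5173  5.5898]
-30 212 [ 9.2314 -4.8151] [11.7689  7.5214]
-20 364 [ 4.687  -5.1789] [11.9269  7.9184]
-10 207 [ 9.168  -5.5228] [11.769   8.1882]
0 4 [ 9.5972 -1.6149] [9.6793 4.2811]
```

Call:
jog_arm(travel=[[-0.04,0.065,0],[-0.04,0.065,0],[-0.04,0.065,0.06],[-0.04,0.065,0.13],[-0.04,0.065,0.19],[-0.04,0.065,0.22],[-0.04,0.065,0.24],[-0.04,0.065,0.255],[-0.04,0.065,0.27],[-0.04,0.065,0.27]], dr=[[0,0,0],[0,0,0],[0,0,0],[0,0,0],[0,0,0],[0,0,0],[0,0,0],[0,0,0],[0,0,0],[0,0,0]], claw=[0,0,0,0,0,0,0,0,0,0])

```text
time_s: 3.8
tcp_pos: [0.5146, -0.0235, 0.0915]
eef_rot: [180.0, 0.0, -168.0]
contact_force: [0.2, 0.4, 0.3]
gripper_width: 0.0006
gripper_force: 0.0
```

Call:
jog_arm(travel=[[0,0,0.003],[0,0,0.006],[0,0,0.009],[0,0,0.012],[0,0,0.014],[0,0,0.016],[0,0,0.018],[0,0,0.019],[0,0,0.02],[0,0,0.02]], dr=[[0,0,0],[0,0,0],[0,0,0],[0,0,0],[0,0,0],[0,0,0],[0,0,0],[0,0,0],[0,0,0],[0,0,0]], claw=[0,0,0,0,0,0,0,0,0,0])

```text
time_s: 5.05
tcp_pos: [0.5145, -0.0236, 0.0815]
eef_rot: [180.0, -0.0, -168.0]
contact_force: [-1.1, -0.7, 1.7]
gripper_width: 0.0005
gripper_force: 0.9
```

Call:
jog_arm(travel=[[0,0,0.001],[0,0,0.001],[0,0,0.002],[0,0,0.002],[0,0,0.003],[0,0,0.003],[0,0,0.004],[0,0,0.004],[0,0,0.004],[0,0,0.004]], dr=[[0,0,0],[0,0,0],[0,0,0],[0,0,0],[0,0,0],[0,0,0],[0,0,0],[0,0,0],[0,0,0],[0,0,0]], claw=[0,0,0,0,0,0,0,0,0,0])

```text
time_s: 6.3
tcp_pos: [0.5146, -0.0236, 0.0798]
eef_rot: [-180.0, 0.0, -168.0]
contact_force: [-3.3, 0.6, 4.7]
gripper_width: 0.0006
gripper_force: 2.7
```

Call:
jog_arm(travel=[[0,0,0.001],[0,0,0.001],[0,0,0.002],[0,0,0.002],[0,0,0.003],[0,0,0.003],[0,0,0.004],[0,0,0.004],[0,0,0.004],[0,0,0.004]], dr=[[0,0,0],[0,0,0],[0,0,0],[0,0,0],[0,0,0],[0,0,0],[0,0,0],[0,0,0],[0,0,0],[0,0,0]], claw=[0,0,0,0,0,0,0,0,0,0])

```text
time_s: 7.55
tcp_pos: [0.5148, -0.0236, 0.0791]
eef_rot: [-180.0, 0.1, -168.0]
contact_force: [-7.8, 0.8, 19.3]
gripper_width: 0.0004
gripper_force: 9.9
```

Call:
jog_arm(travel=[[0,0,-0.04],[0,0,-0.12],[0,0,-0.22],[0,0,-0.3],[-0.005,0.12,-0.3],[-0.005,0.24,-0.3],[-0.005,0.36,-0.3],[-0.005,0.456,-0.3],[-0.005,0.456,-0.3],[-0.005,0.456,-0.3]], dr=[[0,0,0],[0,0,0],[0,0,0],[0,0,0],[0,0,0],[0,0,0],[0,0,0],[0,0,0],[0,0,0],[0,0,0]], claw=[0,0,0,0,0,0,0,0,0,0])

```text
time_s: 8.8
tcp_pos: [0.4695, 0.2, 0.2273]
eef_rot: [-180.0, -0.0, -168.0]
contact_force: [0.2, -0.3, -0.1]
gripper_width: 0.0008
gripper_force: 0.0
```

Run:
```python
from fit import *
print(r.get_state()['contact_force'],r.get_state()['tcp_pos'])
for n in ['top','scene']:
    c=cam(n);P=cloud(c);save(c,n+'2')
    for nm,lo,hi in (('red',(.45,-.07),(.56,.02)),('yel',(.45,-.26),(.56,-.16))):
        I=c['pixels'].astype(int)
        m=(I[...,0]>110)&(I[...,2]<.5*I[...,0])&(P[...,0]>lo[0])&(P[...,0]<hi[0])&(P[...,1]>lo[1])&(P[...,1]<hi[1])&(P[...,2]>.04)
        q=P[m]
        if len(q)<10: print(n,nm,len(q));continue
        A=np.c_[q[:,:2]-q[:,:2].mean(0),np.ones(len(q))]; k=np.linalg.lstsq(A,q[:,2],rcond=None)[0]
        print(n,nm,len(q),q.mean(0),'slope',k)
    print('guard',rect(P,(.42,-.11),(.63,.09),.102,.122))
c=cam('wrist');save(c,'w2');P=cloud(c)
print('green',hue(c,P,(.42,.13),(.56,.33),1,.06))
for d in r.tip_of('start_top','wrist')[:2]: print(d['conf'],d['at'],dep(c,*d['at']),atz(c,*d['at'],.092))
```

```text
[ 0.2465 -0.3109 -0.1318] [0.4695 0.2    0.2273]
top red 154 [ 0.5173 -0.0207  0.0781] slope [ 0.1367 -0.1104  0.0781]
top yel 166 [ 0.5109 -0.2111  0.0958] slope [-0.0608 -0.0313  0.0958]
guard (((534.5830688476562, -17.540428161621094), (130.189453125, 115.990234375), 12.337077140808105), 1207, np.float64(0.11009676610257646))
scene red 80 [ 0.5173 -0.0214  0.0802] slope [0.3364 0.0221 0.0802]
scene yel 178 [ 0.5127 -0.2106  0.0947] slope [ 0.2922 -0.0908  0.0947]
guard (((533.7781372070312, -17.51354217529297), (133.8982696533203, 116.52597045898438), 12.148881912231445), 1295, np.float64(0.11108560000835954))
green (array([0.4854, 0.2281, 0.0964]), 1208, ((465.2779235839844, 223.49783325195312), (80.92000579833984, 35.067108154296875), 14.361891746520996))
0.97 [313.4, 237.2] [0.4908 0.2291 0.0915] [0.4907 0.2294 0.092 ]
```

View pics/w2.png

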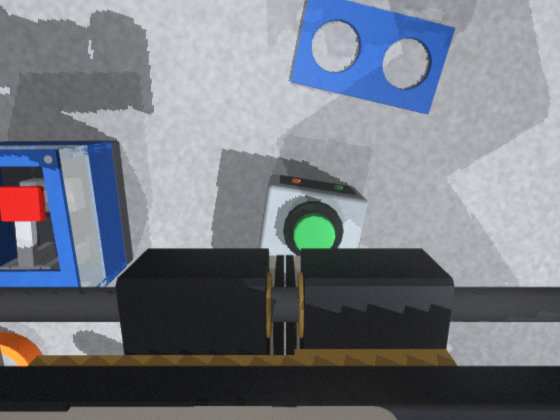

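The wrist view shows the green button at (313,235), with nothing next to it where the fingers will press. The red pad now measures about 79 mm high, down from 97, and the yellow pad has not moved. Pressing the button next.

Call:
jog_arm(travel=[[-0.05,0.049,0],[-0.05,0.049,0.06],[-0.05,0.049,0.13],[-0.05,0.049,0.19],[-0.05,0.049,0.23],[-0.05,0.049,0.255],[-0.05,0.049,0.265],[-0.05,0.049,0.274],[-0.05,0.049,0.28],[-0.05,0.049,0.28]], dr=[[0,0,0],[0,0,0],[0,0,0],[0,0,0],[0,0,0],[0,0,0],[0,0,0],[0,0,0],[0,0,0],[0,0,0]], claw=[0,0,0,0,0,0,0,0,0,0])

```text
time_s: 10.25
tcp_pos: [0.4895, 0.2292, 0.0882]
eef_rot: [180.0, 0.1, -168.0]
contact_force: [0.8, -2.9, 3.9]
gripper_width: 0.0007
gripper_force: 1.9
```

Call:
jog_arm(travel=[[0,0,0.001],[0,0,0.002],[0,0,0.003],[0,0,0.004],[0,0,0.005],[0,0,0.006],[0,0,0.007],[0,0,0.007],[0,0,0.007],[0,0,0.007]], dr=[[0,0,0],[0,0,0],[0,0,0],[0,0,0],[0,0,0],[0,0,0],[0,0,0],[0,0,0],[0,0,0],[0,0,0]], claw=[0,0,0,0,0,0,0,0,0,0])

```text
time_s: 11.5
tcp_pos: [0.4895, 0.2293, 0.086]
eef_rot: [180.0, 0.1, -168.0]
contact_force: [-4.6, -4.4, 20.1]
gripper_width: 0.0004
gripper_force: 10.5
```

Force is 20 N and the travel has stalled, so the button is fully in. I'll lift straight up.

Call:
jog_arm(travel=[[0,0,-0.02],[0,0,-0.08],[0,0,-0.16],[0,0,-0.24],[0,0,-0.28],[0,0,-0.28],[0,0,-0.28],[0,0,-0.28],[0,0,-0.28],[0,0,-0.28]], dr=[[0,0,0],[0,0,0],[0,0,0],[0,0,0],[0,0,0],[0,0,0],[0,0,0],[0,0,0],[0,0,0],[0,0,0]], claw=[0,0,0,0,0,0,0,0,0,0])

```text
time_s: 12.75
tcp_pos: [0.4889, 0.2291, 0.2236]
eef_rot: [-180.0, -0.0, -168.0]
contact_force: [0.6, -0.7, 0.1]
gripper_width: 0.0004
gripper_force: 0.0
```

Run:
```python
from fit import *
print(r.get_state()['contact_force'],r.get_state()['tcp_pos'])
c=cam('scene');save(c,'s3');P=cloud(c)
print('red',hue(c,P,(.45,-.07),(.56,.02),0,.04)[0]); print('green',hue(c,P,(.42,.13),(.63,.33),1,.06)[0])
```

```text
[ 0.5638 -0.743   0.1231] [0.4889 0.2291 0.2236]
red [ 0.5165 -0.022   0.0796]
green [0.4954 0.2287 0.0918]
```

View pics/s3.png

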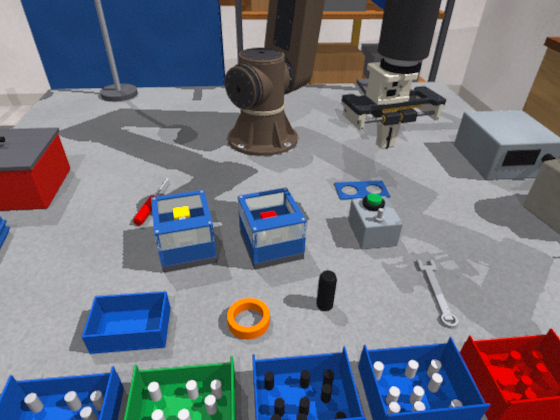

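The final view shows the red pad low at (268,215), the yellow pad still up at (181,212) and the button sprung back at (374,200). The bolt is still standing at (380,213), everything else is where it was, and the gripper is clear.

```bash
python3 -c "
from plant import r
print(r.close_job())"
```

```text
the job is handed in; nothing more can be done
None
```

Job handed in at about 13 s: the red lever is fully down (pad at about 80 mm, pressed to its stop at 19 N), then the green button was pressed to its stop (20 N) and sprang back; the yellow lever is still up, and I saw no sign of guard contact or of anything having moved.

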